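# Hang the parts basket and click the lift up four notches

## Robot

A 6-joint arm with a two-finger parallel gripper is mounted at the origin on the work surface. World frame = base frame: x ahead of the robot, y to its left, z up, the work surface at z = 0. Lengths are in mm, angles in degrees, forces in N, time in s.
With the tool pointing down it reaches from about 350 to 850 mm from the base axis. Payload 8.1 kg.
Tool frame: the origin (TCP) lies at the very end of the fingers, on their centre line; the grasp point (between the pads) lies 19 mm behind it (tcp_to_grasp is the distance from the TCP to the grasp point, in mm); z points along the fingers, x is the direction in which the jaws open and shut, and the axes are right-handed (so a half turn about z gives the same grasp; the last joint's range is limited). The gripper opens to 85 mm and grips with 20 to 120 N. Pads are 22 mm wide; open, the fingers measure 114 mm over their backs; the gripper's body (76 mm by 85 mm) begins 54 mm behind the grasp point. The pads swing forward as they close: fully open they stand 13 mm farther back than shut.
Start: joints at [59.45, 7.471, 85.268, -0, 87.261, -4.893], TCP at [259.77, 540.855, 205.992] pointing down, gripper open.
Joint ranges: [-169.43, 169.43], [-51.17, 129.36], [1.28, 143.12], [-76.62, 256.62], [0, 156.53], [-152.29, 152.29]. Speed limits (degrees/s): [136.94, 136.94, 159.86, 180, 180, 180].

## Interface

Orientations are given as [roll, pitch, yaw] about the fixed x, y, z axes, in that order (R = Rz(yaw) Ry(pitch) Rx(roll)).
In Python, from bench import * gives the robot as it stands. The module is installed in compiled form; this text tells all that it offers.
- The arm moves only by the tool apply_moves, never from a script. Its argument "targets" is text: rows parted by semicolons, each of 7 numbers parted by spaces: the turn, a rotation vector about the tool's x, y, z in rad, then the shift along the tool's x, y, z in cm, then the finger opening in cm, from 0 to 8.54. A call has exactly 5 rows; each row is the pose to reach, as a shift and turn from the pose commanded when the call began, along the tool's axes at that moment; what a row does not reach only later rows make up. A row lasts 1/10 s, in which the tool goes at most 50 mm and 8.59 degrees, less where a joint would pass 70% of its speed; a pose out of reach is approached as far as the arm can. A call with a gripper value outside its range is refused whole. The fingers move at their own pace and stop on an object; "force" is the grip in N (left out, the last holds). Time passes only in rows, so rows that repeat a pose let the fingers close, or fill a call up. It gives the time, the measured TCP pose, the force and the opening at its end, in the units of the state.
- sense(): the state, without advancing time (a new reading comes with each control period).
- snapshot(name): name is "side" or "top" or "wrist"; returns the picture (480x640x3 uint8, red, green, blue); there is no depth.
- camera_model(name): a dict with "fx", "fy", "cx", "cy" (pixels), "position" and "attitude" of the camera in the world; the wrist camera has in their place "T_tool_cam" (4x4, takes a point from camera to tool coordinates, whose origin is the TCP and whose axes are the tool frame's). Camera axes: x right, y up, looking along -z (the intrinsics and any distortion apply to the point x, -y, -z); pixel columns grow to the right and rows downward; lengths in mm; the calibration is good to about 2 mm. A picture is of the moment at which its call begins: read the wrist's pose just before it. camera_model takes no time and is no camera call.
- hand_in(): hands the job in, once; it reports no verdict.
Trained networks look in the newest picture that a camera, given by its name, has taken for a name from the list of things; names that differ only in an ending like _2 or _b are one class to them, and where a whole thing is asked for, a point or a joint stands for the part that bears it (a point fixed in the world has none). Each returns a list of dicts, best first, with "confidence" (0 to 1); they miss things now and then, are a little off and sometimes report something else, mostly with a low value. They report only what shows in the picture. A call takes as long as a camera call. They do not tell look-alikes from the thing itself.
- recognise(camera, query): "at" ([row, column] in pixels, amid what is visible of it).
- place_of(camera, query): "at" ([row, column] in pixels: a listed point, or the origin of a listed thing).
The state is a dict: "time": time; "joint_pos": joint angles; "qd": joint speeds; "joint_efforts": joint torques, N m; "tool_pos": TCP position; "tcp_rot": TCP orientation; "ft_force": force on the tool from outside, world axes, zero at the start; "wrist_torque": the same for the moment, N m; "finger_gap": finger opening in mm.
Only numpy, scipy, OpenCV 4.12 (cv2) and the standard library are available. Lean on these libraries where they do the work, as an engineer would, in place of code of your own. Each camera call takes 0.05 s, during which the arm holds its last target. There are 200 camera calls.

## Task

On the watchmaker's bench, hang the parts basket by its handle on the two-armed hook of the lift and let go of it. Then press the lift's lever down by its knob exactly four clicks from its rest, never going on past the fourth notch, and finish still holding the knob down there: the lever springs back if let go. Keep the basket upright and leave the other things on the bench where they are.

Things in the scene. Friction and masses are not known exactly. Their poses are not given: they have to be found in the camera images.
- basket: open steel tray of watch parts, 78 (x) by 125 (y) mm, walls 40 mm high, about 0.2 kg, with a fixed upright bail handle. Origin: centre of its underside. The bail stands in the plane x = 0: uprights at y = +-59 mm and a level round bar, 8 mm thick, along y, its middle line 120 mm above the origin
- bail_grip (a point): centre of the black grip in the middle of the bail's bar: 12 x 12 mm in section, 30 mm long along the bar (y); axes as the basket's. The opening below the bar is 76 mm high
- stand: basket lift fixed to the bench: grey base plate 190 x 320 mm, 14 mm thick (centre 20 mm to +x of the origin, origin on the bench). Its front is -x. At y = +85 mm an upright (front face at x = 52 mm, 272 mm tall) carries the hook; at y = -85 mm two cheeks (x 15 to 85 mm, up to 230 mm tall) carry the lever
- hook_seat (a point): where the centre of the bail's grip lies when the basket hangs; axes as the stand's; rises with the hook. The prongs' middle line is 8.5 mm below it, their upturned free ends are 20 mm in front (-x) and reach 18 mm above it, the crossbar is 105 mm behind. The bail goes on from the front: prongs pass under the bar, one each side of the grip, then lower it
- hook: the hook: two parallel level steel prongs, 8 mm thick, 68 mm apart between middles, reaching from the lift's upright to the stand's -x, with a slight dip under the seat and upturned ends. It rises 50 mm per rad of the lever. Its origin is the stand's, risen with it
- lever_axis (a point): the lever's pivot, level, along the stand's y axis, 140 mm above the bench; axes as the stand's
- knob: black round knob, turning freely about its own length, on the lever's free end, 22 mm thick, 50 mm long along the stand's y; origin at its centre, 150 mm from lever_axis. At rest it is in front (-x) of the axis and 0.45 rad above level. Push its top down: the push eases to about 2 to 3 N as a notch comes, then must rise to 6 or 7 N to leave it
- lever (a joint): angle of the lever, rad: 0 at its rest, grows as the knob goes down. One click every 0.2 rad, so the notches lie at 0.2, 0.4, 0.6, 0.8 and on to the end stop at 1.2; at the fourth notch it reads 0.8 and the knob is 0.35 rad below level. A return spring drives the lever back to rest when let go
- loupe: black eyepiece loupe, 38 mm wide, 36 mm tall; origin at its underside
- oil: small amber bottle, 30 mm wide, 60 mm tall; origin at its underside
- driver: screwdriver lying flat, 130 mm long, wooden handle; origin near its middle, x axis towards the blade
- tape: roll of tape lying flat, 54 mm wide, 18 mm high; origin at its underside
- quartz: black square clock movement, 56 x 56 x 16 mm with a small brass shaft; origin at its underside
- clock: white alarm clock, 45 x 130 mm, 91 mm tall; origin at its underside
- bezel: steel watch bezel ring lying flat, 42 mm wide, 6 mm high; origin at its underside
Things that resemble listed ones, but are neither listed nor needed, are in the scene too. What is shaped like the basket but pink or yellow is not meant.

How it is judged (in metres and radians):
On the way, in this order (a step that is already met when the one before it is completed fails the run):
1. the basket hangs by its bail on the hook, let go, the lever still at rest (distance between bail_grip and hook_seat below 0.02 m and contact force between hook and basket above 0.8 N and contact force between the arm and basket below 0.1 N and angle between basket's own z axis and vertical below 0.25 rad and value of joint lever below 0.08 rad), for 0.3 s.
2. the lever is pressed to the fourth notch with the basket on the hook (distance between bail_grip and hook_seat below 0.02 m and contact force between hook and basket above 0.8 N and value of joint lever between 0.72 and 0.88 rad and contact force between the fingers and knob above 1 N), for 0.3 s.
At the end, for the whole second after the job is handed in: The gripper's fingers hold the knob down (over 1 N) with the lever still in the fourth notch (0.72 to 0.88 rad); the basket hangs from the hook alone, bail within 20 mm of the seat, tilted under 0.25 rad, over 90 mm above the bench, moving slower than 0.08 m/s (all of step 2 and contact force between the arm and basket below 0.1 N and angle between basket's own z axis and vertical below 0.25 rad and velocity of joint lever between -0.1 and 0.1 rad/s and height (world z) of basket above 0.09 m and linear speed of basket below 0.08 m/s); the arm keeps its last pose, push and grip.
It fails at once if the lever is pressed past the fourth notch (over 0.92 rad) (value of joint lever above 0.92 rad).
It fails at once if the basket is tipped by more than 0.7 rad (angle between basket's own z axis and vertical above 0.7 rad).
It fails at once if another thing on the bench is shifted by more than 30 mm (distance of any of loupe, oil, driver, tape, quartz, clock, bezel from where it was at the start of the episode above 0.03 m).
It also fails if it takes over 64 s, if anything falls off the work surface, if the arm or the gripper's body presses on something with over 40 N, if the wrist force passes 120 N, or if a joint passes its speed limit or range.

## Working session

There is one attempt and no reset: what is moved stays moved. The work goes in short steps, Python scripts to look and compute and a tool call to move; the robot and the scene stay as the last step left them, time stands still between calls to the robot, and variables do not carry over. Pictures are saved under pics/ and viewed, about 8 in all and at most 12, crops included, and the job is handed in when it is done.

Besides the shell and the picture viewer there is one more tool, called after "Request:" as name(argument=value, ...) on one line, values as JSON. apply_moves: Moves the arm, as the interface text tells. Its arguments: {"type":"object","properties":{"targets":{"type":"string"},"force":{"type":"number"}},"required":["targets"]}

```bash
mkdir -p pics; cat > h.py <<'E'
from bench import *
import numpy as np, cv2
from scipy.spatial.transform import Rotation as R
def save(n,f):
    im=snapshot(n); cv2.imwrite('pics/'+f,im[:,:,::-1]); return im
E
python3 - <<'E'
from h import *
np.set_printoptions(suppress=True,precision=3)
print(sense())
for n in('side','top','wrist'): print(n,camera_model(n))
a=save('side','s0.png');
for q in('bail_grip','basket','hook_seat','knob','lever_axis','stand'): print('side',q,place_of('side',q))
b=save('top','t0.png')
for q in('bail_grip','basket','hook_seat','knob','lever_axis','stand'): print('top',q,place_of('top',q))
print(sense()['time'])
E
```

```text
{'time': 0.0, 'joint_pos': array([59.45 ,  7.517, 85.329,  0.   , 87.26 , -4.894]), 'qd': array([-0.018, -0.064, -0.064, -0.007,  0.106,  0.006]), 'joint_efforts': array([ -0.001, -56.939, -50.055,  -0.001,   0.015,   0.   ]), 'tool_pos': array([259.465, 540.345, 204.929]), 'tcp_rot': array([-179.991,    0.106,   64.345]), 'ft_force': array([ 0.005,  0.111, -1.243]), 'wrist_torque': array([-0.022,  0.008, -0.017]), 'finger_gap': 85.54237133690472}
side {'fx': 546.1695535579589, 'fy': 546.1695535579589, 'cx': 308.7950937658288, 'cy': 239.34068069257535, 'position': array([  91.856, -900.207,  807.782]), 'attitude': array([ 56.632,  -0.032, -25.829])}
top {'fx': 436.26901720964133, 'fy': 436.26901720964133, 'cx': 317.9801080624179, 'cy': 239.2866189105769, 'position': array([ 306.226,  -10.407, 1354.506]), 'attitude': array([  8.82 ,  -0.151, -89.651])}
wrist {'fx': 370.8301550132812, 'fy': 370.8301550132812, 'cx': 316.81239442472986, 'cy': 242.98359438652923, 'T_tool_cam': array([[   1.   ,    0.   ,   -0.   ,   -0.702],
       [   0.   ,   -0.964,   -0.264,  -66.44 ],
       [  -0.  
[... 561 characters left out ...]
and [{'at': [298.0, 358.8], 'confidence': 0.97}]
top bail_grip [{'at': [246.2, 221.8], 'confidence': 0.88}, {'at': [311.7, 230.2], 'confidence': 0.83}, {'at': [290.9, 165.8], 'confidence': 0.7}]
top basket [{'at': [295.3, 183.4], 'confidence': 0.7}, {'at': [251.4, 229.0], 'confidence': 0.65}, {'at': [245.3, 223.2], 'confidence': 0.65}, {'at': [313.6, 238.9], 'confidence': 0.63}]
top hook_seat [{'at': [211.3, 311.2], 'confidence': 0.69}]
top knob [{'at': [285.0, 329.6], 'confidence': 0.72}, {'at': [217.0, 371.9], 'confidence': 0.6}, {'at': [205.6, 334.9], 'confidence': 0.37}]
top lever_axis [{'at': [175.2, 364.4], 'confidence': 0.71}]
top stand [{'at': [204.7, 335.6], 'confidence': 0.74}]
0.7
```

View pics/s0.png

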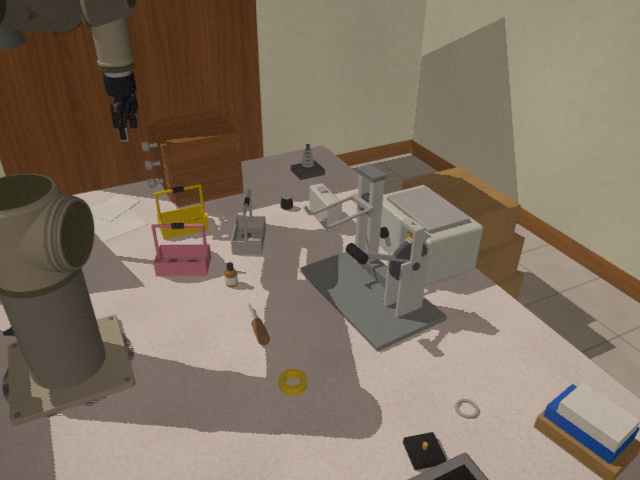

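View pics/t0.png

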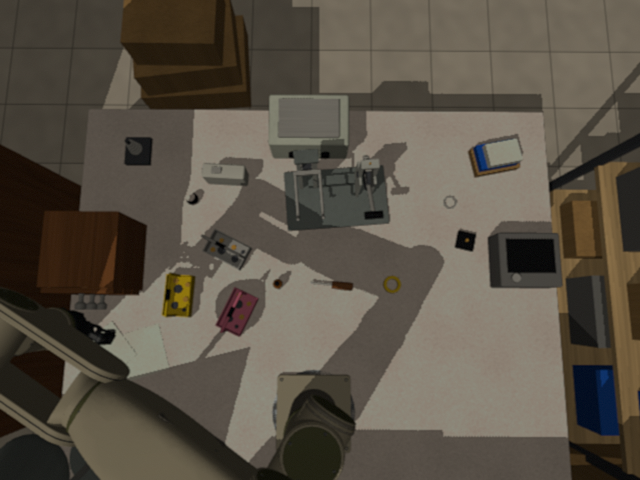

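The steel basket is at about (235,248) in the side view and (249,228) in the top view. The lift is at about (200,337) in the top view, with its knob at (214,374). I'll triangulate these.

```bash
cat >> h.py <<'E'
def ray(n,at,s=None):
    c=camera_model(n); 
    d=np.array([(at[1]-c['cx'])/c['fx'],-(at[0]-c['cy'])/c['fy'],-1])
    if n=='wrist':
        T=c['T_tool_cam']; Rt=R.from_euler('xyz',s['tcp_rot'],degrees=True).as_matrix()
        return s['tool_pos']+Rt@T[:3,3], Rt@T[:3,:3]@d
    return c['position'],R.from_euler('xyz',c['attitude'],degrees=True).as_matrix()@d
def tri(*rs):
    A=0;b=0
    for p,d in rs:
        d=d/np.linalg.norm(d);P=np.eye(3)-np.outer(d,d);A=A+P;b=b+P@p
    x=np.linalg.solve(A,b)
    return x,[np.linalg.norm((np.eye(3)-np.outer(d,d)/(d@d))@(x-p)) for p,d in rs]
def onz(r,z):
    p,d=r; return p+d*(z-p[2])/d[2]
def proj(n,X):
    c=camera_model(n);v=R.from_euler('xyz',c['attitude'],degrees=True).as_matrix().T@(np.asarray(X)-c['position'])
    return c['cy']+c['fy']*v[1]/v[2], c['cx']-c['fx']*v[0]/v[2]
E
python3 - <<'E'
from h import *
np.set_printoptions(suppress=True,precision=1)
for n,s,t in[('grip',(204.4,247),(246.2,221.8)),('basket',(240.7,245.9),(251.4,229)),('seat',(219.1,316.2),(211.3,311.2)),('knob',(253,356.7),(217,371.9)),('axis',(260,405.3),(175.2,364.4)),('stand',(298,358.8),(204.7,335.6))]:
    print(n,*tri(ray('side',s),ray('top',t)))
a=cv2.imread('pics/t0.png')
b=cv2.resize(a[130:270,190:400],None,fx=3.8,fy=3.8,interpolation=cv2.INTER_CUBIC)
cv2.imwrite('pics/t0c.png',b)
E
```

```text
grip [478.2 262.9 114.1] [np.float64(1.3948248984722165), np.float64(1.3948248984722154)]
basket [473.1 265.3   3.6] [np.float64(2.7802217315740116), np.float64(2.7802217315739304)]
seat [557.5   8.8 190.1] [np.float64(6.7662009913880174), np.float64(6.766200991388115)]
knob [ 550.  -158.6  204.1] [np.float64(3.8135394607227187), np.float64(3.8135394607228945)]
axis [ 683.2 -145.4  138.6] [np.float64(0.23456624330878154), np.float64(0.23456624330879847)]
stand [626.5 -67.4  -1.4] [np.float64(2.078791300697083), np.float64(2.0787913006972185)]
```

View pics/t0c.png

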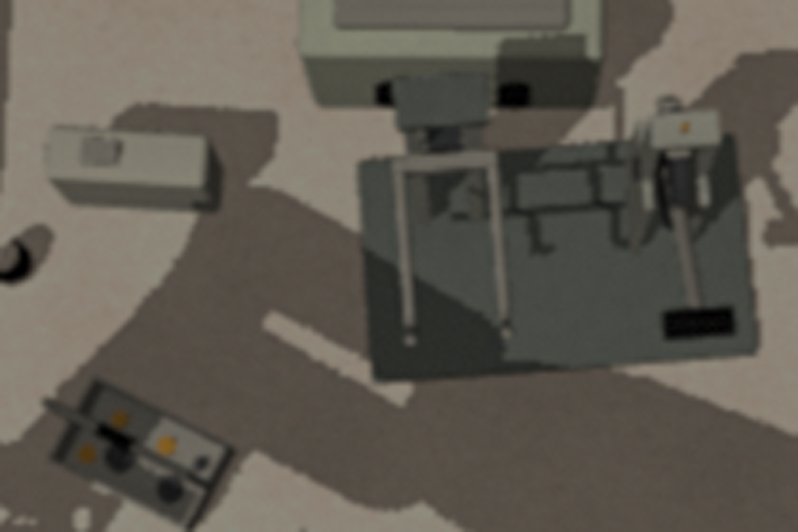

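The crop shows the prong tips at crop pixels (410,340) and (506,328), the base front edge from (375,380) to (757,353), and the basket bail from (47,402) through the grip at (115,437).

```bash
python3 - <<'E'
from h import *
np.set_printoptions(suppress=True,precision=1)
f=lambda x,y,z: onz(ray('top',(130+y/3.8,190+x/3.8)),z)
fl,fr=f(375,380,14),f(757,353,14); print('front',fl,fr,np.linalg.norm(fl-fr),'yaw of +y->',np.degrees(np.arctan2(-(fl-fr)[0],(fl-fr)[1])))
for z in(190,208): 
  print(z,f(410,340,z),f(506,328,z))
for z in (182,):print(z,f(400,165,z),f(492,158,z))
print('bail', f(47,402,120),f(115,437,120),f(223,490,120))
print('knob ends',f(664,323,205),f(734,321,205))
# side prong tips
im=cv2.imread('pics/s0.png'); cv2.imwrite('pics/s0c.png',cv2.resize(im[160:350,210:450],None,fx=3.2,fy=3.1,interpolation=cv2.INTER_CUBIC))
E
```

```text
front [543.   78.9  14. ] [ 567.6 -235.2   14. ] 315.08398813981563 yaw of +y-> 4.4839539430595154
190 [541.1  42.6 190. ] [550.3 -26.1 190. ]
208 [537.5  41.8 208. ] [546.6 -25.8 208. ]
182 [673.4  52.  182. ] [679.2 -15.4 182. ]
bail [505.8 318.8 120. ] [479.5 266.5 120. ] [440.  184.1 120. ]
knob ends [ 551.5 -137.7  205. ] [ 553.3 -187.3  205. ]
```

View pics/s0c.png

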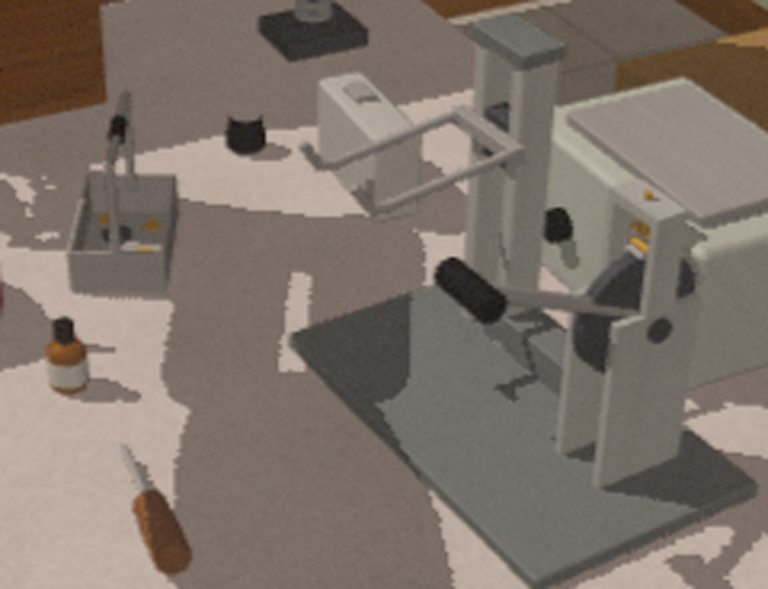

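```bash
python3 - <<'E'
from h import *
np.set_printoptions(suppress=True,precision=1)
s=lambda x,y:ray('side',(160+y/3.1,210+x/3.2)); t=lambda x,y:ray('top',(130+y/3.8,190+x/3.8))
print('tipL',*tri(s(308,148),t(410,340)));print('tipR',*tri(s(364,187),t(506,328)))
print('backL',*tri(s(458,112),t(400,165)));print('backR',*tri(s(520,152),t(492,158)))
print('post top corners', *tri(s(515,68),t(400,127)))
print('knobL',*tri(s(448,270),t(664,323)));print('knobR',*tri(s(492,310),t(734,321)))
print('base fl',*tri(s(293,340),t(375,380)),*tri(s(535,583),t(757,353)))
for X in([543,79,14],[567.6,-235,14]):
  print(proj('side',X),proj('top',X))
E
```

```text
tipL [539.9  41.4 204. ] [np.float64(1.696418982051986), np.float64(1.696418982051874)]
tipR [548.5 -26.4 206.5] [np.float64(1.6544696470145455), np.float64(1.6544696470143576)]
backL [667.4  51.4 198.2] [np.float64(0.8730664187455393), np.float64(0.8730664187457119)]
backR [676.  -15.9 196.2] [np.float64(1.432897342422418), np.float64(1.432897342422421)]
post top corners [697.   45.9 227.6] [np.float64(10.403260452552914), np.float64(10.403260452552953)]
knobL [ 551.3 -137.6  205.8] [np.float64(0.10602273379608017), np.float64(0.10602273379589554)]
knobR [ 553.1 -187.2  206. ] [np.float64(0.0343433020117421), np.float64(0.03434330201190539)]
base fl [545.2  78.9   7.8] [np.float64(1.2169060576396946), np.float64(1.2169060576396202)] [ 568.2 -235.6   12.5] [np.float64(0.3040021839649541), np.float64(0.30400218396496503)]
(np.float64(267.9557465075882), np.float64(300.2175962088723)) (np.float64(229.98997906204212), np.float64(288.6471390947108))
(np.float64(347.44892243341553), np.float64(376.68623460452585)) (np.float64(222.89495758493888), np.float64(389.1352259378218))
```

```bash
cat >> h.py <<'E'
def go(X,yaw,s=None):
    "tool-frame turn (rad) and shift (cm) from present pose to TCP X, tool down with given yaw"
    s=s or sense(); Rt=R.from_euler('xyz',[180,0,round(s['tcp_rot'][2],1)],degrees=True)
    d=Rt.inv().apply(np.asarray(X)-s['tool_pos'])/10
    w=(R.from_euler('xyz',s['tcp_rot'],degrees=True).inv()*R.from_euler('xyz',[180,0,yaw],degrees=True)).as_rotvec()
    print('turn',np.round(w,3),'shift',np.round(d,2),'t',s['time'])
E
python3 - <<'E'
from h import *
go([300,330,240],64.3)
E
```

```text
turn [ 0.    -0.     0.001] shift [-17.26  12.77  -3.4 ] t 0.7
```

Request:
apply_moves(targets="0 0 0 -4 2 -3 8.5; 0 0 0.15 -8 4 -3 8.5; 0 0 0.3 -12 6 -3 8.5; 0 0 0.45 -16 8 -3 8.5; 0 0 0.6 -18 8.7 -3 8.5")

```text
time: 1.2
tool_pos: [260.4, 338.4, 236.1]
tcp_rot: [180.0, -0.0, 29.5]
ft_force: [0.5, -0.0, 0.2]
finger_gap: 85.1
```

```bash
python3 - <<'E'
from h import *
s=sense();print(s['tool_pos'],s['tcp_rot'])
go([478,264,225],-26)
E
```

```text
[260.36986033 338.36568518 236.106595  ] [ 1.79961972e+02 -3.15773223e-02  2.95414836e+01]
turn [ 0.    -0.001  0.969] shift [15.28 17.19  1.11] t 1.2
```

Request:
apply_moves(targets="0 0 0.15 3 3.4 0.2 8.5; 0 0 0.3 6.1 6.8 0.4 8.5; 0 0 0.45 9.2 10.3 0.6 8.5; 0 0 0.6 12.2 13.8 0.8 8.5; 0 0 0.75 15.3 17.2 1.1 8.5")

```text
time: 1.7
tool_pos: [480.6, 267.4, 225.3]
tcp_rot: [-180.0, -0.0, -13.4]
ft_force: [0.1, 1.1, 0.4]
finger_gap: 85.2
```

Request:
apply_moves(targets="0 0 0.15 0 0 0 8.5; 0 0 0.22 0 0 0 8.5; 0 0 0.22 0 0 0 8.5; 0 0 0.22 0 0 0 8.5; 0 0 0.22 0 0 0 8.5")

```text
time: 2.2
tool_pos: [478.5, 268.6, 225.2]
tcp_rot: [-180.0, -0.0, -25.5]
ft_force: [0.0, 0.5, 0.6]
finger_gap: 85.2
```

```bash
python3 - <<'E'
from h import *
np.set_printoptions(suppress=True,precision=1)
s=sense();print(s['tool_pos'],s['tcp_rot'])
save('wrist','w1.png')
for q in('bail_grip','basket'):
  for r in place_of('wrist',q): print(q,r, onz(ray('wrist',r['at'],s),120 if q!='basket' else 0))
E
```

```text
[478.5 268.6 225.2] [-180.    -0.   -25.5]
bail_grip {'at': [136.7, 55.1], 'confidence': 0.67} [341.4 410.9 120. ]
bail_grip {'at': [226.8, 317.4], 'confidence': 0.64} [481.  271.8 120. ]
basket {'at': [201.8, 317.4], 'confidence': 0.91} [481.4 271.9   0. ]
basket {'at': [308.0, 185.5], 'confidence': 0.88} [290.9 226.1   0. ]
basket {'at': [136.8, 134.6], 'confidence': 0.73} [341.8 412.3   0. ]
```

View pics/w1.png

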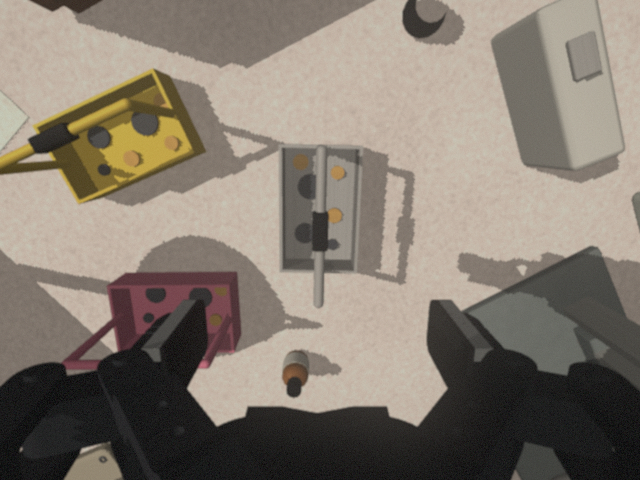

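The grip is at pixel (230,320) and the bar lies along the image vertical, so the jaws are aligned across it. Descending now.

Request:
apply_moves(targets="0 0 0 0.2 -0.1 3 8.5; 0 0 0 0.2 -0.1 6 8.5; 0 0 0 0.2 -0.1 9 8.5; 0 0 0 0.2 -0.1 11 8.5; 0 0 0 0.2 -0.1 12.4 8.5")

```text
time: 2.85
tool_pos: [479.9, 268.1, 99.1]
tcp_rot: [179.9, 0.1, -25.6]
ft_force: [-0.7, 0.2, -0.3]
finger_gap: 84.8
```

Request:
apply_moves(targets="0 0 0 0 0 0 1; 0 0 0 0 0 0 0.5; 0 0 0 0 0 0 0.5; 0 0 0 0 0 0 0.5; 0 0 0 0 0 0 0.5", force=60)

```text
time: 3.35
tool_pos: [481.6, 268.7, 102.1]
tcp_rot: [-179.9, -0.1, -25.6]
ft_force: [0.1, 1.0, 0.6]
finger_gap: 11.8
```

Request:
apply_moves(targets="0 0 0 0 0 0 0.5; 0 0 0 0 0 0 0.5; 0 0 0 0 0 0 0.5; 0 0 0 0 0 -0.5 0.5; 0 0 0 0 0 -1 0.5")

```text
time: 3.85
tool_pos: [480.8, 268.4, 111.3]
tcp_rot: [180.0, 0.0, -25.6]
ft_force: [0.2, -0.3, 0.3]
finger_gap: 5.0
```

```bash
python3 - <<'E'
from h import *
save('wrist','w2.png')
E
```

```text
(no output)
```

View pics/w2.png

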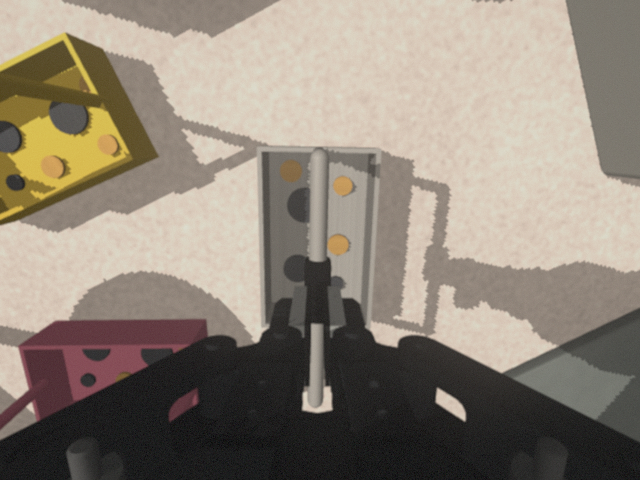

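The gap reads 5 mm, yet the picture shows the black grip, about 11 mm wide, between the pads at row 290. I'll test with a small lift.

Request:
apply_moves(targets="0 0 0 0 0 -0.5 0; 0 0 0 0 0 -1 0; 0 0 0 0 0 -2 0; 0 0 0 0 0 -2 0; 0 0 0 0 0 -2 0", force=60)

```text
time: 4.4
tool_pos: [481.3, 268.5, 131.6]
tcp_rot: [-180.0, -0.0, -25.6]
ft_force: [0.3, -0.3, 0.4]
finger_gap: 0.2
```

```bash
python3 - <<'E'
from h import *
s=sense();print(s['ft_force'],s['finger_gap'],s['tool_pos'])
save('wrist','w3.png');a=save('side','s3.png')
for c in('wrist','side'):
  for q in('basket','bail_grip'):print(c,q,place_of(c,q)[:4])
b=cv2.imread('pics/w3.png')
cv2.imwrite('pics/w3c.png',np.hstack([b[100:460,180:480],cv2.resize(a[120:320,120:300,::-1],(400,360))]))
E
```

```text
[ 0.28371247 -0.2709913   0.40693858] 0.1531500068552626 [481.33625981 268.54697729 131.58954113]
wrist basket [{'at': [227.1, 313.6], 'confidence': 0.63}, {'at': [350.7, 151.2], 'confidence': 0.57}]
wrist bail_grip [{'at': [274.3, 316.6], 'confidence': 0.78}]
side basket [{'at': [228.4, 183.5], 'confidence': 0.89}, {'at': [268.3, 184.2], 'confidence': 0.71}, {'at': [240.7, 247.6], 'confidence': 0.65}, {'at': [258.3, 407.2], 'confidence': 0.32}]
side bail_grip [{'at': [205.8, 246.8], 'confidence': 0.89}, {'at': [224.3, 178.0], 'confidence': 0.88}, {'at': [188.3, 176.2], 'confidence': 0.82}, {'at': [411.2, 465.3], 'confidence': 0.53}]
```

View pics/w3c.png

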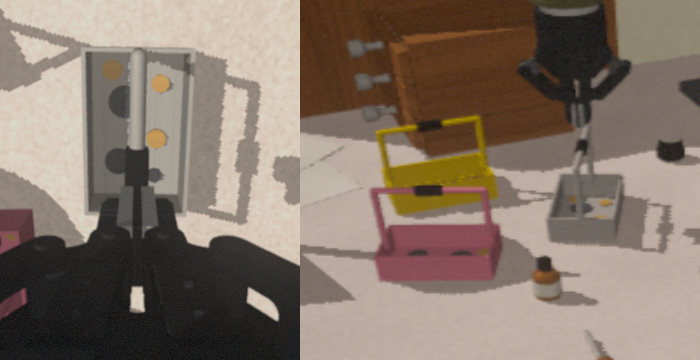

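The grasp missed: the basket stays on the bench and the pads sit above the bar. The grip is at column 317, so it is well centred. I'll open, go about 10 mm deeper, and close without lifting.

Request:
apply_moves(targets="0 0 0 0 0 0 8.5; 0 0 0 0 0 0 8.5; 0 0 0 0 0 0 8.5; 0 0 0 0 0 0 8.5; 0 0 0 0 0 0 8.5")

```text
time: 5.2
tool_pos: [481.0, 268.4, 131.0]
tcp_rot: [-180.0, -0.0, -25.6]
ft_force: [0.4, -0.3, -0.1]
finger_gap: 72.0
```

Request:
apply_moves(targets="0 0 0 0 0 0 8.5; 0 0 0 0 0 1 8.5; 0 0 0 0 0 2 8.5; 0 0 0 0 0 3 8.5; 0 0 0 0 0 4 8.5")

```text
time: 5.7
tool_pos: [480.4, 268.1, 89.4]
tcp_rot: [179.9, 0.0, -25.6]
ft_force: [-0.6, 0.3, -0.1]
finger_gap: 85.1
```

Request:
apply_moves(targets="0 0 0 0 0 0 4; 0 0 0 0 0 0 2; 0 0 0 0 0 0 1.4; 0 0 0 0 0 0 0; 0 0 0 0 0 0 0", force=60)

```text
time: 6.2
tool_pos: [481.3, 268.6, 91.6]
tcp_rot: [-180.0, -0.0, -25.6]
ft_force: [-1.3, 0.9, 4.4]
finger_gap: 11.8
```

Request:
apply_moves(targets="0 0 0 0 0 0 0; 0 0 0 0 0 0 0; 0 0 0 0 0 0 0; 0 0 0 0 0 0 0; 0 0 0 0 0 0 0")

```text
time: 6.7
tool_pos: [481.3, 268.7, 91.7]
tcp_rot: [-179.9, -0.0, -25.6]
ft_force: [-0.9, 0.9, 5.7]
finger_gap: 10.3
```

Request:
apply_moves(targets="0 0 0 0 0 0 0; 0 0 0 0 0 0 0; 0 0 0 0 0 0 0; 0 0 0 0 0 0 0; 0 0 0 0 0 0 0")

```text
time: 7.2
tool_pos: [481.3, 268.7, 91.7]
tcp_rot: [-179.9, -0.0, -25.6]
ft_force: [-2.1, 0.5, 6.1]
finger_gap: 9.6
```

```bash
python3 - <<'E'
from h import *
s=sense();print(s['ft_force'],s['wrist_torque'],s['finger_gap'],s['tool_pos'])
save('wrist','w4.png')
for q in('basket','bail_grip'):print(q,place_of('wrist',q)[:4])
b=cv2.imread('pics/w4.png')
cv2.imwrite('pics/w4c.png',cv2.resize(b[200:440,200:440],None,fx=2.5,fy=2.5))
E
```

```text
[-2.0919953   0.51738499  6.08713283] [-0.02634866  0.25328117 -0.04724843] 9.625948038830122 [481.32172844 268.66241682  91.73494133]
basket [{'at': [374.9, 129.0], 'confidence': 0.9}, {'at': [141.4, 37.0], 'confidence': 0.71}]
bail_grip []
```

View pics/w4c.png

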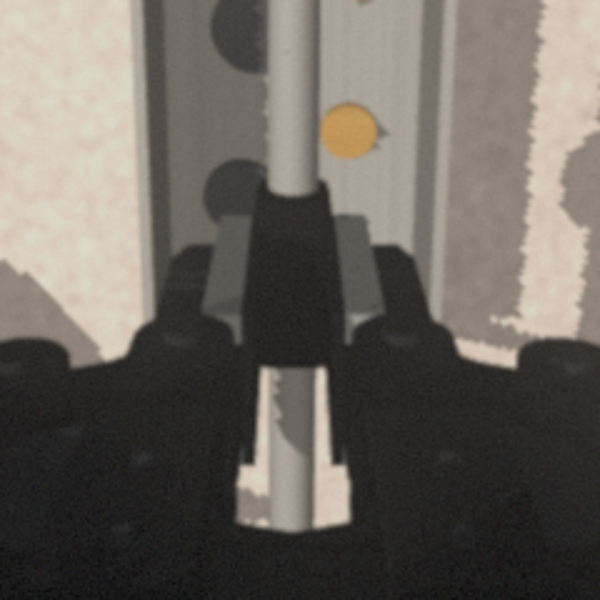

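The grip now sits squarely between the pads. I'll ease the force a little and try a short lift.

Request:
apply_moves(targets="0 0 0 0 0 -0.2 0; 0 0 0 0 0 -0.5 0; 0 0 0 0 0 -1 0; 0 0 0 0 0 -1.5 0; 0 0 0 0 0 -2 0", force=40)

```text
time: 7.85
tool_pos: [480.9, 268.3, 111.4]
tcp_rot: [180.0, 0.0, -25.6]
ft_force: [0.0, -0.1, -2.5]
finger_gap: 9.9
```

```bash
python3 - <<'E'
from h import *
s=sense();print(s['ft_force'],s['finger_gap'],s['tool_pos'])
snapshot('side')
for q in('basket','bail_grip'):print(q,place_of('side',q)[:4])
s=sense();print(s['ft_force'],s['finger_gap'])
E
```

```text
[ 0.02174801 -0.11999151 -2.54888927] 9.940975410505919 [480.93813386 268.32207733 111.37061556]
basket [{'at': [228.7, 182.5], 'confidence': 0.93}, {'at': [266.5, 183.8], 'confidence': 0.92}, {'at': [233.2, 247.1], 'confidence': 0.59}]
bail_grip [{'at': [189.1, 177.9], 'confidence': 0.93}, {'at': [226.4, 176.3], 'confidence': 0.89}, {'at': [197.0, 243.8], 'confidence': 0.71}, {'at': [323.8, 257.8], 'confidence': 0.64}]
[ 1.13724545  0.73307944 -2.95385892] 10.320197840292439
```

The basket is lifted: 2.5 N of weight, gap steady near 10 mm. I'll raise and turn it, then carry it to a point in front of the hook.

Request:
apply_moves(targets="0 0 -0.07 0 0 -1.5 0; 0 0 -0.15 0 0 -3.5 0; 0 0 -0.25 0 0 -5.5 0; 0 0 -0.35 0 0 -7.5 0; 0 0 -0.42 0 0 -8.9 0")

```text
time: 8.5
tool_pos: [481.3, 268.5, 201.4]
tcp_rot: [-180.0, -0.1, -1.3]
ft_force: [0.8, 1.0, -3.2]
finger_gap: 9.8
```

```bash
python3 - <<'E'
from h import *
go([479,2.4,200],4.5); s=sense();print(s['finger_gap'],s['tool_pos'],s['ft_force'])
E
```

```text
turn [-0.001 -0.001 -0.102] shift [ 0.37 26.61  0.14] t 8.5
9.795243137325832 [481.29607975 268.54915647 201.43082492] [ 0.78020909  0.98164427 -3.1577782 ]
```

Request:
apply_moves(targets="0 0 -0.02 0 1.5 0 0; 0 0 -0.05 0.1 4 0 0; 0 0 -0.08 0.2 7 0 0; 0 0 -0.1 0.2 10 0 0; 0 0 -0.1 0.2 13.5 0.1 0")

```text
time: 9.0
tool_pos: [479.1, 132.7, 198.9]
tcp_rot: [-180.0, -0.0, 4.3]
ft_force: [0.4, -1.5, -2.6]
finger_gap: 9.7
```

Request:
apply_moves(targets="0 0 0 0 3.5 0 0; 0 0 0 0 7 0 0; 0 0 0 0 10 0 0; 0 0 0 0 12 0 0; 0 0 0 0 13 0 0")

```text
time: 9.5
tool_pos: [488.7, 2.0, 198.8]
tcp_rot: [180.0, 0.0, 4.1]
ft_force: [0.5, 0.9, -3.4]
finger_gap: 10.0
```

```bash
python3 - <<'E'
from h import *
np.set_printoptions(suppress=True,precision=1)
s=sense();print(s['finger_gap'],s['tool_pos'],s['tcp_rot'],s['ft_force'])
a=save('side','s5.png'); rs={q:place_of('side',q) for q in('hook_seat','bail_grip','basket')}
s2=sense();b=save('wrist','w5.png'); rw={q:place_of('wrist',q) for q in('hook_seat','bail_grip')}
print(rs,rw)
for q in ('hook_seat','bail_grip'):
  for x in rs[q]:
    for y in rw[q]: print(q,x['at'],*tri(ray('side',x['at']),ray('wrist',y['at'],s2)))
cv2.imwrite('pics/c5.png',np.hstack([cv2.resize(a[150:350,230:430,::-1],(480,480)),cv2.resize(b[:300,120:520,::-1],(320,240)).repeat(2,0)[:480]]))
cv2.imwrite('pics/c5.png',np.hstack([cv2.resize(a[150:350,230:400,::-1],(425,500)),cv2.resize(b[0:480,160:520,::-1],(375,500))]))
E
```

```text
9.984348712937837 [488.7   2.  198.8] [180.    0.    4.1] [ 0.5  0.9 -3.4]
{'hook_seat': [{'at': [219.8, 319.9], 'confidence': 0.58}, {'at': [386.4, 290.6], 'confidence': 0.49}], 'bail_grip': [{'at': [224.2, 177.3], 'confidence': 0.95}, {'at': [190.4, 176.8], 'confidence': 0.61}, {'at': [214.9, 289.2], 'confidence': 0.56}], 'basket': [{'at': [228.1, 183.1], 'confidence': 0.96}, {'at': [257.3, 288.7], 'confidence': 0.87}, {'at': [267.6, 184.9], 'confidence': 0.63}]} {'hook_seat': [], 'bail_grip': [{'at': [306.5, 315.6], 'confidence': 0.72}]}
bail_grip [224.2, 177.3] [373.3  31.9 244.8] [np.float64(115.22153084998797), np.float64(115.22153084998772)]
bail_grip [190.4, 176.8] [379.5  59.7 303.9] [np.float64(107.37404777236019), np.float64(107.37404777236009)]
bail_grip [214.9, 289.2] [486.2   3.  221.1] [np.float64(2.2079156230419223), np.float64(2.2079156230419783)]
```

View pics/c5.png

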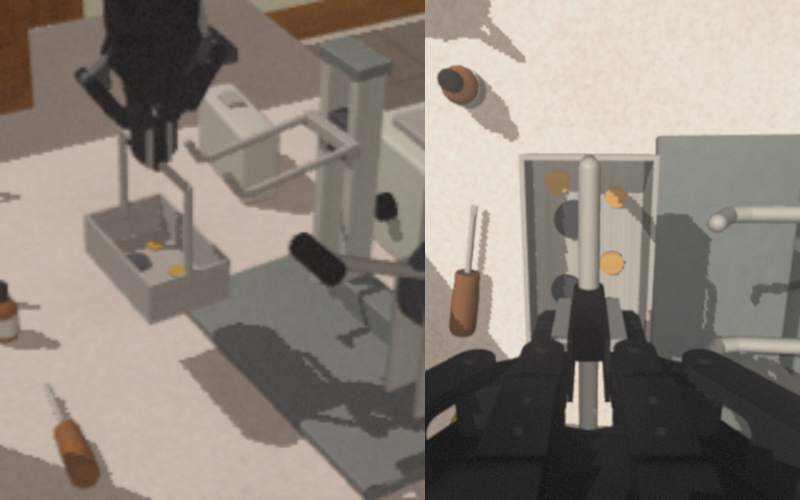

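The wrist view shows both prong tips, at about (213,440) and (334,440). In the side view they are at (209,306) and (223,323). I'll triangulate them.

```bash
python3 - <<'E'
from h import *
np.set_printoptions(suppress=True,precision=1)
s=sense(); Rt=R.from_euler('xyz',s['tcp_rot'],degrees=True).as_matrix()
print(s['tool_pos'])
P=[]
for w,sd in[((213,440),(209.2,306)),((334,440),(223.2,322.8))]:
  x,e=tri(ray('side',sd),ray('wrist',w,s)); print('tip',x,e,'tool',Rt.T@(x-s['tool_pos'])); 
  for z in (200,205,210): print('  z',z,onz(ray('wrist',w,s),z))
# depth from 68mm spacing
a,b=ray('wrist',(213,440),s),ray('wrist',(334,440),s)
for z in(190,195,200,205,210): print(z,np.linalg.norm(onz(a,z)-onz(b,z)))
E
```

```text
[488.7   4.8 199. ]
tip [542.3  43.2 199.2] [np.float64(0.26610916465822093), np.float64(0.2661091646580434)] tool [ 56.3 -34.3  -0.3]
  z 200 [542.3  43.3 200. ]
  z 205 [540.5  44.1 205. ]
  z 210 [538.8  44.9 210. ]
tip [552.8 -19.6 195.5] [np.float64(1.1523977362048754), np.float64(1.1523977362046685)] tool [62.1 29.1  3.4]
  z 200 [552.2 -17.7 200. ]
  z 205 [550.2 -15.  205. ]
  z 210 [548.1 -12.4 210. ]
190 65.42914886276552
195 63.583224353337805
200 61.737299843910115
205 59.89137533448239
210 58.04545082505469
```

The seat is about 77 mm ahead in tool x and laterally within 2 mm. The bar clears the tips by at least 15 mm. Going in.

Request:
apply_moves(targets="0 0 0 1.5 -0.1 0 0; 0 0 0 3.5 -0.1 0 0; 0 0 0 5.5 -0.1 0 0; 0 0 0 7 -0.1 0 0; 0 0 0 7.8 -0.1 0 0")

```text
time: 10.35
tool_pos: [567.3, 11.4, 198.8]
tcp_rot: [-180.0, 0.0, 4.3]
ft_force: [-0.6, -0.0, -3.3]
finger_gap: 10.0
```

Request:
apply_moves(targets="0 0 0 0 0 0 0; 0 0 0 0 0 0.5 0; 0 0 0 0 0 1 0; 0 0 0 0 0 1.5 0; 0 0 0 0 0 2 0")

```text
time: 10.85
tool_pos: [566.0, 10.4, 178.4]
tcp_rot: [-180.0, 0.0, 4.2]
ft_force: [0.7, -0.7, -2.4]
finger_gap: 10.1
```

Request:
apply_moves(targets="0 0 0 0 0 0 0; 0 0 0 0 0 0.2 0; 0 0 0 0 0 0.4 0; 0 0 0 0 0 0.6 0; 0 0 0 0 0 0.8 0")

```text
time: 11.35
tool_pos: [566.6, 10.4, 171.0]
tcp_rot: [180.0, -0.0, 4.2]
ft_force: [0.0, -0.8, -2.8]
finger_gap: 10.1
```

Request:
apply_moves(targets="0 0 0 0 0 0.2 0; 0 0 0 0 0 0.4 0; 0 0 0 0 0 0.6 0; 0 0 0 0 0 0.6 0; 0 0 0 0 0 0.6 0")

```text
time: 11.85
tool_pos: [566.5, 10.4, 165.0]
tcp_rot: [-180.0, -0.0, 4.2]
ft_force: [0.1, -0.9, -2.7]
finger_gap: 9.5
```

```bash
python3 - <<'E'
from h import *
np.set_printoptions(suppress=True,precision=1)
s=sense();print(s['finger_gap'],s['tool_pos'],s['ft_force'])
a=save('side','s6.png');b=save('wrist','w6.png')
for q in('hook_seat','bail_grip'):print(q,place_of('side',q),place_of('wrist',q))
print(sense()['ft_force'],proj('side',s['tool_pos']+[0,0,28]))
cv2.imwrite('pics/c6.png',np.hstack([cv2.resize(a[150:300,240:370,::-1],(433,500)),cv2.resize(b[0:480,180:520,::-1],(354,500))]))
E
```

```text
9.499163538380854 [566.5  10.4 165. ] [ 0.1 -0.9 -2.7]
hook_seat [{'at': [217.7, 318.1], 'confidence': 0.91}, {'at': [284.6, 231.9], 'confidence': 0.55}] [{'at': [299.5, 377.3], 'confidence': 0.33}]
bail_grip [{'at': [216.9, 322.0], 'confidence': 0.88}, {'at': [190.2, 176.2], 'confidence': 0.88}, {'at': [225.9, 178.8], 'confidence': 0.8}] [{'at': [307.1, 316.9], 'confidence': 0.84}]
[ 0.3  0.7 -3.6] (np.float64(215.9815992179255), np.float64(322.5721308394221))
```

View pics/c6.png

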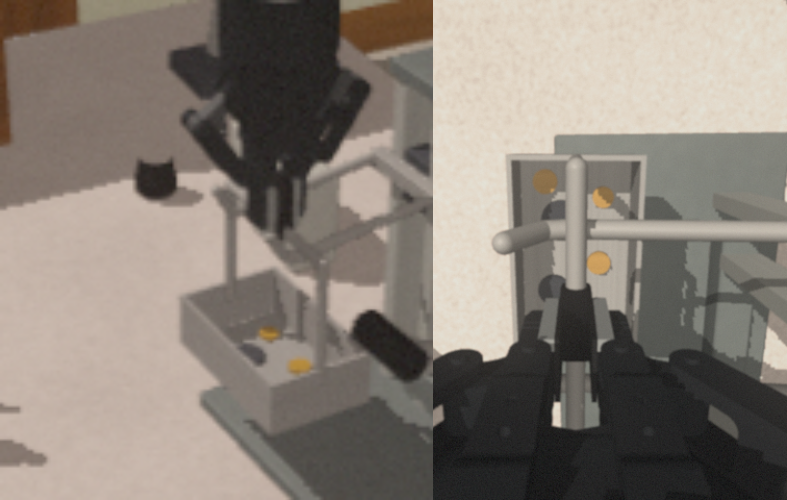

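The prong passes under the bar, but the tip is about 27 mm in front instead of 20 mm. I'll back off 6 mm and keep lowering.

Request:
apply_moves(targets="0 0 0 -0.3 0 0 0; 0 0 0 -0.6 0 0 0; 0 0 0 -0.6 0 0.2 0; 0 0 0 -0.6 0 0.4 0; 0 0 0 -0.6 0 0.4 0")

```text
time: 12.65
tool_pos: [561.9, 9.8, 164.7]
tcp_rot: [180.0, -0.3, 4.2]
ft_force: [-3.7, 0.2, 15.6]
finger_gap: 9.7
```

Request:
apply_moves(targets="0 0 0 0 0 0.1 0; 0 0 0 0 0 0.2 0; 0 0 0 0 0 0.3 0; 0 0 0 0 0 0.3 0; 0 0 0 0 0 0.3 0")

```text
time: 13.15
tool_pos: [562.8, 9.8, 164.1]
tcp_rot: [179.9, -0.4, 4.2]
ft_force: [-10.2, 0.4, 29.3]
finger_gap: 10.0
```

It is bearing on the hook at a grip height of about 193 mm. I'll unload to a light touch, then open.

Request:
apply_moves(targets="0 0 0 0 0 -0.3 0; 0 0 0 0 0 -0.5 0; 0 0 0 0 0 -0.6 0; 0 0 0 0 0 -0.6 0; 0 0 0 0 0 -0.6 0")

```text
time: 13.65
tool_pos: [561.5, 9.9, 164.9]
tcp_rot: [180.0, -0.1, 4.2]
ft_force: [3.9, -0.3, 6.5]
finger_gap: 10.1
```

Request:
apply_moves(targets="0 0 0 0 0 0 1.2; 0 0 0 0 0 0 1.5; 0 0 0 0 0 0 2; 0 0 0 0 0 0 3; 0 0 0 0 0 0 4")

```text
time: 14.15
tool_pos: [560.0, 10.0, 163.3]
tcp_rot: [-180.0, 0.1, 4.2]
ft_force: [-0.1, -0.1, 0.4]
finger_gap: 39.8
```

```bash
python3 - <<'E'
from h import *
np.set_printoptions(suppress=True,precision=1)
s=sense();print(s['finger_gap'],s['tool_pos'],s['tcp_rot'],s['ft_force'])
a=save('side','s7.png')
print([place_of('side',q)[:2] for q in('hook_seat','bail_grip')])
b=save('wrist','w7.png');print([place_of('wrist',q)[:2] for q in('hook_seat','bail_grip')])
cv2.imwrite('pics/c7.png',np.hstack([cv2.resize(a[150:300,240:370,::-1],(433,500)),cv2.resize(b[0:480,180:520,::-1],(354,500))]))
E
```

```text
39.8081125805833 [560.   10.  163.3] [-180.     0.1    4.2] [-0.1 -0.1  0.4]
[[{'at': [216.5, 314.1], 'confidence': 0.68}, {'at': [407.3, 467.5], 'confidence': 0.24}], [{'at': [218.4, 316.2], 'confidence': 0.96}, {'at': [225.2, 177.7], 'confidence': 0.88}]]
[[], [{'at': [305.5, 318.3], 'confidence': 0.97}]]
```

View pics/c7.png

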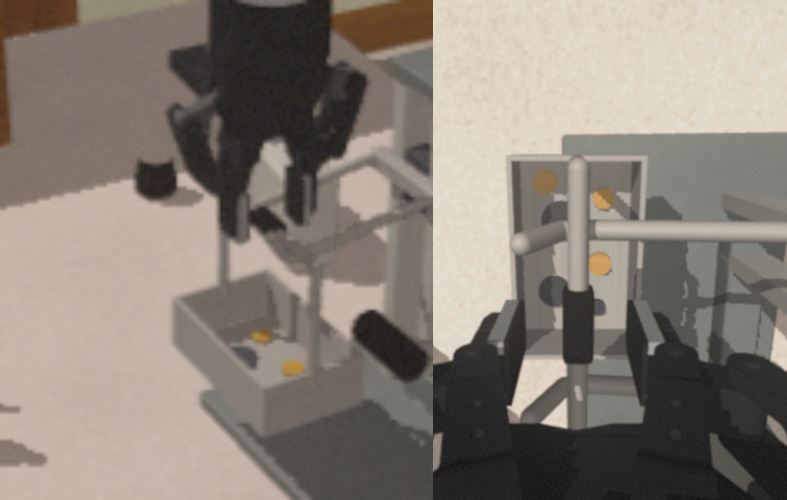

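The basket hangs upright on both prongs, with the fingers clear at 40 mm. I'll rise straight up, then go to the knob with the fingers shut.

Request:
apply_moves(targets="0 0 0 0 0 0 5; 0 0 0 0 0 -1 5; 0 0 0 0 0 -3 5; 0 0 0 0 0 -6 5; 0 0 0 0 0 -10 5")

```text
time: 14.95
tool_pos: [559.4, 10.0, 263.9]
tcp_rot: [-180.0, 0.2, 4.2]
ft_force: [1.0, -0.0, -0.1]
finger_gap: 49.7
```

```bash
python3 - <<'E'
from h import *
np.set_printoptions(suppress=True,precision=1)
s=sense();print(s['finger_gap'],s['tool_pos'],s['tcp_rot'],s['ft_force'])
snapshot('side');a=place_of('side','knob');g=place_of('side','bail_grip'),place_of('side','hook_seat')
snapshot('top');b=place_of('top','knob')
print(g);print(a[:3],b[:4])
for x in a[:2]:
  for y in b[:4]: print(*tri(ray('side',x['at']),ray('top',y['at'])))
go([548,-162,245],4.3)
E
```

```text
49.65139563581123 [559.4  10.  263.9] [-180.     0.2    4.2] [ 1.  -0.  -0.1]
([{'at': [219.3, 318.2], 'confidence': 0.93}, {'at': [191.2, 178.9], 'confidence': 0.69}, {'at': [224.6, 176.8], 'confidence': 0.61}], [])
[{'at': [250.1, 353.9], 'confidence': 0.76}] [{'at': [216.0, 370.4], 'confidence': 0.61}]
[ 549.5 -153.1  208.3] [np.float64(1.3419781173697587), np.float64(1.3419781173695653)]
turn [-0.  0. -0.] shift [-2.5 17.1  1.8] t 15.25
```

Request:
apply_moves(targets="0 0 0 -0.6 4 0 0; 0 0 0 -1.2 8 0 0; 0 0 0 -1.8 12 0 0; 0 0 0 -2.3 15.5 0.5 0; 0 0 0 -2.5 17.1 1.4 0")

```text
time: 15.75
tool_pos: [547.1, -165.1, 248.8]
tcp_rot: [180.0, 0.1, 4.0]
ft_force: [0.6, 0.6, 0.3]
finger_gap: 0.3
```

Request:
apply_moves(targets="0 0 0 0 0 0 0; 0 0 0 0 0 0.5 0; 0 0 0 0 0 1 0; 0 0 0 0 0 1.5 0; 0 0 0 0 0 2 0")

```text
time: 16.25
tool_pos: [548.2, -161.4, 229.6]
tcp_rot: [-180.0, -0.0, 4.3]
ft_force: [-0.7, -0.2, -0.9]
finger_gap: -0.2
```

```bash
python3 - <<'E'
from h import *
np.set_printoptions(suppress=True,precision=1)
s=sense();print(s['finger_gap'],s['tool_pos'],s['tcp_rot'],s['ft_force'])
b=save('wrist','w8.png');print(place_of('wrist','knob')[:2]); 
for r in place_of('wrist','knob')[:2]: print(onz(ray('wrist',r['at'],s),205))
cv2.imwrite('pics/c8.png',b[100:480,120:520,::-1])
E
```

```text
-0.17463202783516488 [ 548.2 -161.4  229.6] [-180.    -0.     4.3] [-0.7 -0.2 -0.9]
[{'at': [265.0, 324.8], 'confidence': 0.87}, {'at': [81.8, 154.4], 'confidence': 0.42}]
[ 552.5 -160.3  205. ]
[463.2 -73.7 205. ]
```

View pics/c8.png

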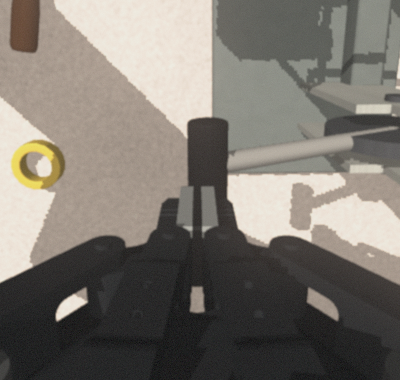

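The knob is at (552.5,-160), and the fingertips are above it and slightly to the front. I'll press along the arc.

Request:
apply_moves(targets="0 0 0 0.2 0 0.8 0; 0 0 0 0.3 0 1.3 0; 0 0 0 0.1 0 2 0; 0 0 0 -0.3 0 2.7 0; 0 0 0 -0.5 0 3.4 0")

```text
time: 16.9
tool_pos: [542.5, -162.8, 195.1]
tcp_rot: [-180.0, 0.0, 4.2]
ft_force: [0.7, -0.7, -0.8]
finger_gap: -0.2
```

Request:
apply_moves(targets="0 0 0 0 0 0.1 0; 0 0 0 -0.1 0 0.4 0; 0 0 0 -0.2 0 0.7 0; 0 0 0 -0.2 0 0.7 0; 0 0 0 -0.2 0 0.7 0")

```text
time: 17.4
tool_pos: [541.2, -162.9, 189.2]
tcp_rot: [180.0, -0.0, 4.2]
ft_force: [0.3, 0.1, 0.9]
finger_gap: -0.3
```

I've used up all 12 picture views, so I'll check with detections and numbers from here.

```bash
cat >> h.py <<'E'
def kn():
    s=sense();print(s['tool_pos'],s['ft_force'],s['joint_efforts'])
    snapshot('side');a=place_of('side','knob');g=place_of('side','bail_grip')[:3]
    snapshot('top');b=place_of('top','knob')
    for x in a[:2]:
        for y in b[:3]:
            X,e=tri(ray('side',x['at']),ray('top',y['at']))
            if e[0]<12: print('knob',X,e[0],x,y)
    w=snapshot('wrist');print('wrist',[(r['at'],onz(ray('wrist',r['at'],s),s['tool_pos'][2]-11)) for r in place_of('wrist','knob')[:2]])
    print([r['at'] for r in g], sense()['ft_force'])
E
python3 - <<'E'
from h import *
np.set_printoptions(suppress=True,precision=1)
kn()
E
```

```text
[ 541.2 -162.9  189.2] [0.3 0.1 0.9] [ -0.  -51.9 -49.5  -0.   -0.   -0. ]
knob [ 555.7 -156.7  202.1] 1.952620093878232 {'at': [253.3, 355.8], 'confidence': 0.57} {'at': [213.1, 371.9], 'confidence': 0.53}
wrist [([292.3, 346.2], array([ 557. , -171.5,  178.2]))]
[[218.0, 318.5], [224.3, 176.7], [188.7, 180.0]] [ 0.1 -1.1 -1.3]
```

The lever never moved: the knob is still at (555,-157,202), and the fingertips slipped past its front. I'll switch to gripping the knob by its two ends with the jaws along stand y. The knob turns about that same axis, so the grip lets the lever swing. First I'll back off, rise, turn and open.

Request:
apply_moves(targets="0 0 0 -0.6 0 0 0; 0 0 0 -1.2 0 -1 0; 0 0 0 -1.2 0 -4 0; 0 0 0 -1.2 0 -8 0; 0 0 0 -1.2 0 -10 0")

```text
time: 18.25
tool_pos: [529.6, -164.3, 293.8]
tcp_rot: [179.9, -0.3, 4.2]
ft_force: [0.1, -0.4, 0.2]
finger_gap: 0.2
```

Request:
apply_moves(targets="0 0 -0.14 0 0 0 0; 0 0 -0.28 0 0 0 0; 0 0 -0.42 0 0 0 0; 0 0 -0.56 0 0 0 0; 0 0 -0.7 0 0 0 8.5")

```text
time: 18.75
tool_pos: [528.7, -163.9, 290.0]
tcp_rot: [180.0, -0.0, 44.6]
ft_force: [0.2, 0.1, -0.0]
finger_gap: 13.6
```

Request:
apply_moves(targets="0 0 -0.14 0 0 0 8.5; 0 0 -0.28 0 0 0 8.5; 0 0 -0.42 0 0 0 8.5; 0 0 -0.56 0 0 0 8.5; 0 0 -0.7 0 0 0 8.5")

```text
time: 19.25
tool_pos: [528.7, -163.9, 290.0]
tcp_rot: [180.0, 0.0, 84.7]
ft_force: [-0.3, -0.5, -0.4]
finger_gap: 84.5
```

Request:
apply_moves(targets="0 0 -0.14 0 0 0 8.5; 0 0 -0.17 0 0 0 8.5; 0 0 -0.17 0 0 0 8.5; 0 0 -0.17 0 0 0 8.5; 0 0 -0.17 0 0 0 8.5")

```text
time: 19.75
tool_pos: [529.0, -163.8, 289.4]
tcp_rot: [180.0, 0.0, 94.1]
ft_force: [-0.4, -0.1, -0.8]
finger_gap: 85.3
```

```bash
python3 - <<'E'
from h import *
np.set_printoptions(suppress=True,precision=1)
s=sense();print(s['tool_pos'],s['tcp_rot'],s['ft_force'],s['finger_gap'],s['time'])
im=save('wrist','w9.png');r=place_of('wrist','knob')[:3]
for x in r: print(x, onz(ray('wrist',x['at'],s),205))
# dark-blob extents around detection
g=im.max(2); y,x=map(int,r[0]['at'])
for dy in (-12,0,12):
  row=g[y+dy]; print('row',y+dy, ''.join('%4d'%v for v in row[max(0,x-90):x+90:5]))
for dx in (-20,0,20):
  c=g[:,x+dx]; print('col',x+dx, ''.join('%4d'%v for v in c[max(0,y-60):y+60:4]))
go([554,-160.5,278],94.3)
E
```

```text
[ 529.  -163.8  289.4] [180.    0.   94.1] [-0.4 -0.1 -0.8] 85.25785676446786 19.75
{'at': [270.9, 320.4], 'confidence': 0.64} [ 552.1 -160.4  205. ]
row 258  221 219 221 223 222 220 126 128 128 126 129 128 123 121 123 123 113 112 115 113 112 108 109 107 105 127  89  89  84  86  88  89  88  89  88  88
row 270  223 222 221 221 222 220 143 129 128 125 129  97  56  61  61  56  56  55  54  56  49  53  53  50  53  48  87  86  85  87  88  83  85  84  88  85
row 282  222 222 221 222 221 221 143 124 128 123 131 103  52  52  54  52  51  49  52  49  53  44  44  47  42  47  87  87  84  85  83  84  84  83  87  87
col 300  221 221 222 221 175 134 129 128 129 127 127 128 123  56  55  61  51  47  54  50 122 124 107  93  98 107 120 121 128 131
col 320  220 215 222 221 154 129 130 128 130 127 126 127 115  50  54  54  54  52  52  47 133 134 138 135 133 134 133 131 134 138
col 340  222 221 221 215 142 131 130 127 127 127 126 129 109  51  51  53  51  46  44  46 122  84 104  87  96 119 129 134 130 130
turn [ 0.  0. -0.] shift [0.1 2.5 1.1] t 19.85
```

The knob in this view spans columns 287–358 and rows 262–289, giving a centre near (554.5,-160). Lowering the open jaws around its ends.

Request:
apply_moves(targets="0 0 0 0.2 1.3 0 8.5; 0 0 0 0.2 2.6 0 8.5; 0 0 0 0.2 2.6 1 8.5; 0 0 0 0.2 2.6 3 8.5; 0 0 0 0.2 2.6 5 8.5")

```text
time: 20.35
tool_pos: [554.6, -159.9, 238.0]
tcp_rot: [-180.0, 0.0, 94.1]
ft_force: [-0.2, -0.3, -0.3]
finger_gap: 84.6
```

Request:
apply_moves(targets="0 0 0 0 0 1.5 8.5; 0 0 0 0 0 3 8.5; 0 0 0 0 0 4.5 8.5; 0 0 0 0 0 6 8.5; 0 0 0 0 0 6.2 8.5")

```text
time: 20.85
tool_pos: [553.6, -159.5, 174.2]
tcp_rot: [-179.8, -0.1, 94.1]
ft_force: [-0.1, -0.6, -0.6]
finger_gap: 84.7
```

```bash
python3 - <<'E'
from h import *
np.set_printoptions(suppress=True,precision=1)
s=sense();print(s['tool_pos'],s['tcp_rot'],s['ft_force'],s['finger_gap'],s['time'])
im=save('wrist','w10.png');r=place_of('wrist','knob')[:3]
for x in r: print(x, onz(ray('wrist',x['at'],s),205))
g=im.max(2)
for y in range(250,371,10): print('row',y, ''.join('%4d'%v for v in g[y][200:440:8]))
Rt=R.from_euler('xyz',s['tcp_rot'],degrees=True).as_matrix()
T=camera_model('wrist');M=T['T_tool_cam']
for P in ([554.5,-135.2,205],[554.5,-185.2,205],[554.5,-160.2,216],[543.5,-160,205]):
  q=np.linalg.inv(M)@np.r_[Rt.T@(np.array(P)-s['tool_pos']),1]; print(P,'->row,col',T['cy']+T['fy']*q[1]/q[2],T['cx']-T['fx']*q[0]/q[2])
E
```

```text
[ 553.6 -159.5  174.2] [-179.8   -0.1   94.1] [-0.1 -0.6 -0.6] 84.7483220791949 20.85
{'at': [316.7, 317.4], 'confidence': 0.7} [ 555.7 -159.9  205. ]
row 250  231 231 229 230 196 134 141 139 141 139 141 136 141 137 136 140 138 139 137 141 136 137 121  98  94 102  98  96  96  97
row 260  231 232 232 230 223 133 139 139 136 136 139 136 135 137 136 136 140 140 135 136 137 112  97  96  96  92  89  94  93  94
row 270  232 230 231 230 229 129 137 135 134 137 139 135 135 135 136 134 134 139 137 136 135 110  95  91  95  93  93  97  94  92
row 280  231 232 232 231 231 123 134 137 138 133 137 137 137 135 135 137 137 134 133 135 136  95  92  91  91  93  91  90  90  90
row 290  230 233 229 232 232 116 136  87  54  49  52  48  47  44  38  45  42  48  47  44  44  42  39  87  90  91  88  88  90  91
row 300  105 230 232 231 231 125 136  56  52  55  54  51  47  42  47  45  46  46  44  46  43  49  43  87  93  91  89  88  90  48
row 310   53 231 231 231 231 159 135  57  57  58  52  49  50  52  51  47  45  47  52  46  47  47  48  82  92  88  87  92  90  34
row 320   53 157 158 154 231 151 133  56  56  
[... 298 characters left out ...]
46  47  49  51  89  91  87  89  86  85  35
row 350   38 155 158 163 162 158 133 135  86  91  88  93 134  89 123 159 157  87 139  90 134 135 134 134 134 135 131  92  88  33
row 360   48 162 156 153 161 226 129  92  89  92  88 109 130  89 104 112 101  69 136  71  73  87  86  90  87  89  91  93  62  61
row 370  158 154 155 160 156 155  91  91  88  90  91 131 127  86 102 111 141  64 139  92  96  67  95  91  92  93  93  95  95  95
[554.5, -135.2, 205] ->row,col 317.9964584936041 378.06892421756646
[554.5, -185.2, 205] ->row,col 309.97957713632127 255.1495298291434
[554.5, -160.2, 216] ->row,col 327.00976342844353 316.84917209650587
[543.5, -160, 205] ->row,col 288.8013014508474 319.29485169823243
```

The knob sits centrally between the jaws: columns 254–382 against 255–378 predicted. Closing on it.

Request:
apply_moves(targets="0 0 0 0 0 0 6.5; 0 0 0 0 0 0 5.6; 0 0 0 0 0 0 5; 0 0 0 0 0 0 4; 0 0 0 0 0 0 4", force=40)

```text
time: 21.45
tool_pos: [555.5, -159.3, 178.3]
tcp_rot: [179.9, -0.0, 94.2]
ft_force: [-1.4, 4.4, 5.9]
finger_gap: 48.7
```

Request:
apply_moves(targets="0 0 0 0 0 0 4; 0 0 0 0 0 0 4; 0 0 0 0 0 0 4; 0 0 0 0 0 0 4; 0 0 0 0 0 0 4")

```text
time: 21.95
tool_pos: [555.5, -159.3, 178.3]
tcp_rot: [179.9, -0.0, 94.2]
ft_force: [-1.6, 3.5, 5.2]
finger_gap: 48.6
```

The grip is firm at 48.6 mm. Swinging along the lever arc, in 0.05 rad steps.

Request:
apply_moves(targets="0 0 0 0 -0.31 0.68 4; 0 0 0 0 -0.58 1.38 4; 0 0 0 0 -0.82 2.09 4; 0 0 0 0 -1.02 2.81 4; 0 0 0 0 -1.02 2.81 4")

```text
time: 22.45
tool_pos: [544.9, -160.2, 148.9]
tcp_rot: [180.0, -0.0, 94.2]
ft_force: [-1.0, 4.4, 5.6]
finger_gap: 49.0
```

```bash
python3 - <<'E'
from h import *
np.set_printoptions(suppress=True,precision=1)
print(sense()['finger_gap']);kn()
E
```

```text
48.9777837190877
[ 544.9 -160.2  148.9] [-1.   4.4  5.6] [ -2.2 -49.8 -46.3  -1.3  -0.9   0. ]
knob [ 543.4 -153.2  175.2] 1.4288629094175138 {'at': [265.1, 349.1], 'confidence': 0.74} {'at': [219.7, 369.4], 'confidence': 0.4}
wrist [([306.0, 316.4], array([ 561.6, -160. ,  137.9]))]
[[224.7, 174.5], [190.4, 177.8], [213.6, 320.2]] [-1.4  5.4  6.1]
```

First notch: the knob followed to z≈176 (177 expected). Continuing.

Request:
apply_moves(targets="0 0 0 0 -0.17 0.73 4; 0 0 0 0 -0.3 1.47 4; 0 0 0 0 -0.4 2.21 4; 0 0 0 0 -0.45 2.96 4; 0 0 0 0 -0.45 2.96 4")

```text
time: 23.3
tool_pos: [540.6, -160.6, 118.9]
tcp_rot: [180.0, -0.0, 94.1]
ft_force: [0.5, 5.0, 6.1]
finger_gap: 48.4
```

Request:
apply_moves(targets="0 0 0 0 -0.02 0.75 4; 0 0 0 0 0 1.5 4; 0 0 0 0 0.05 2.25 4; 0 0 0 0 0.15 2.99 4; 0 0 0 0 0.15 2.99 4")

```text
time: 23.8
tool_pos: [542.5, -160.5, 89.1]
tcp_rot: [179.9, -0.0, 94.1]
ft_force: [0.5, 5.0, 7.6]
finger_gap: 48.6
```

```bash
python3 - <<'E'
from h import *
np.set_printoptions(suppress=True,precision=1)
print(sense()['finger_gap']);kn()
E
```

```text
48.58559685593331
[ 542.5 -160.5   89.1] [0.5 5.  7.6] [ -2.9 -49.7 -44.1  -1.7  -0.7   0.1]
wrist [([305.0, 319.6], array([ 558.5, -158.7,   78.1]))]
[[206.6, 318.5], [228.3, 177.4], [298.4, 362.8]] [0.5 5.6 6.4]
```

The knob is still held (wrist row steady at 305) and the bail is rising as it should. Last step to the fourth notch.

Request:
apply_moves(targets="0 0 0 0 0.13 0.74 4; 0 0 0 0 0.3 1.47 4; 0 0 0 0 0.5 2.19 4; 0 0 0 0 0.65 2.6 4; 0 0 0 0 0.72 2.85 4")

```text
time: 24.65
tool_pos: [549.9, -159.9, 61.1]
tcp_rot: [179.9, -0.0, 94.2]
ft_force: [0.4, 5.7, 7.9]
finger_gap: 48.8
```

Request:
apply_moves(targets="0 0 0 0 0 0 4; 0 0 0 0 0 0 4; 0 0 0 0 0 0 4; 0 0 0 0 0 0 4; 0 0 0 0 0 0 4")

```text
time: 25.15
tool_pos: [549.7, -159.9, 61.5]
tcp_rot: [179.9, -0.0, 94.2]
ft_force: [0.3, 6.6, 5.9]
finger_gap: 48.6
```

```bash
python3 - <<'E'
from h import *
np.set_printoptions(suppress=True,precision=1)
print(sense()['finger_gap']);kn()
snapshot('side');a=place_of('side','bail_grip')+place_of('side','hook_seat');snapshot('top');b=place_of('top','bail_grip')
for x in a:
  for y in b:
    X,e=tri(ray('side',x['at']),ray('top',y['at']))
    if e[0]<8: print(X,e[0],x['at'],y['at'])
im=save('wrist','w11.png').max(2)
for y in range(270,361,10): print('row',y, ''.join('%4d'%v for v in im[y][220:420:8]))
E
```

```text
48.5658594421389
[ 549.7 -159.9   61.5] [0.3 6.6 5.9] [ -3.4 -52.1 -44.2  -2.   -0.7   0.1]
wrist [([304.4, 315.4], array([ 565.6, -160.3,   50.5]))]
[[186.6, 178.0], [224.4, 177.6], [202.4, 320.8]] [0.2 7.2 6.4]
[341.8 464.4 -20.7] 4.902514668968977 [224.3, 178.5] [293.0, 165.4]
[293.3 227.1 124.2] 0.9170903940459465 [224.3, 178.5] [311.5, 231.3]
[340.9 417.1 114.8] 1.7467767086691106 [189.6, 177.3] [293.0, 165.4]
[296.5 207.  226.1] 3.0850649833610406 [189.6, 177.3] [311.5, 231.3]
row 270  160 156 155 155 229 228 230 229 229 230 226 229 226 229 228 230 229 220 220 213 207 208 202 197 195
row 280   88  88  89  96 135 106  61  66  67  62  63  65  63  57  64  59  62  63  61  60 139 139 139 139 143
row 290   90  91  93  90  53  47  47  49  56  53  54  57  55  58  58  55  59  60  60  60  61 123 127 135 138
row 300   88  74  85  85  41  48  43  52  48  52  51  55  57  58  52  57  60  53  56  55  53  92 121 113 139
row 310   41  82  85  35  35  41  52  49  45  48  48  50  53  55  53  53  50  51  52  46  46  47 118 119  56
row 320   58 119  99  42  38  41  45  40  46  39  45  44  45  49  45  51  45  45  38  45  43  46  60 114 106
row 330  136 144  43  39  36  35  38  36  35  38  40  81 183 180  47  36  40  38  40  40  39  39  46  99  99
row 340   41 172  57  43  40  87  88  86  87  83 131 133 193 205  98 133 135 131 111  92  33  34  43 114  46
row 350   39  37  52  33  39  86  91  88  88 132 134 134 125 120  97 137 132  88  90  85  62  30  41  39  43
row 360   34  35  54  40  83  83  86  89  92 135 134 106 122 115  96 135 134  91  88  88  86  37  40  42  37
```

The TCP dropped 116.8 mm against 116.6 mm for 0.8 rad, the knob is still between the pads, and the bail has risen by the right amount. I'll hold briefly, then hand in.

Request:
apply_moves(targets="0 0 0 0 0 0 4; 0 0 0 0 0 0 4; 0 0 0 0 0 0 4; 0 0 0 0 0 0 4; 0 0 0 0 0 0 4")

```text
time: 26.3
tool_pos: [549.7, -159.9, 61.5]
tcp_rot: [179.9, -0.0, 94.2]
ft_force: [0.2, 6.1, 6.2]
finger_gap: 48.6
```

```bash
python3 - <<'E'
from h import *
s=sense();print(s['tool_pos'],s['ft_force'],s['finger_gap'],s['time'])
print(hand_in())
E
```

```text
[ 549.70179983 -159.9367119    61.45592575] [0.19086203 6.05423379 6.16640864] 48.64823337739178 26.3
the job is handed in; nothing more can be done
None
```

I handed the job in at 26.3 s: the basket hangs on the hook, and the gripper is holding the lever's knob down at the fourth notch. The hand-in gives no verdict, so this rests on my own checks.

**How it went**
- **Basket:** I picked it up by the grip, hung it on the two prongs, let go and rose clear. My first grasp closed without holding the bar, so I repeated it about 10 mm deeper. A picture after opening the fingers showed the basket hanging upright.
- **Lever:** My first try, pushing with shut fingertips, slipped past the front of the knob. Afterwards the knob was still near its rest position, though I can't rule out that it dipped briefly. I then gripped the knob by its two ends and swung it along the lever's arc, stopping at each notch.

**Last checks**
- **Lever angle:** The tool came down 116.8 mm along the arc, against 116.6 mm calculated for 0.8 rad. It ended steady there.
- **Hold on the knob:** The finger opening was 48.6 mm, matching the knob's 50 mm length. The tool still felt about 6 N of upward force from the lever.
- **Basket height:** The side camera showed the bail rising by about the expected 40 mm. That puts the basket roughly 113 mm above the bench.

**Not confirmed**
- The lever angle comes from the tool's movement, because the lever itself was never measured directly.
- The last detections did not give a triangulated position for the bail or the knob at the end.
- I did not re-measure the other things on the bench; no force reading or picture suggested I had touched any of them.

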